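# Ease the floor tile off its front batten with a wedge

## Robot

A 7-joint arm with a two-finger parallel gripper is mounted at the origin on the work surface; the furniture and walls round the work are solid. World frame = base frame: x ahead of the robot, y to its left, z up, the work surface at z = 0. Lengths are in mm, angles in rad, forces in N, time in s.
With the tool pointing down it reaches from about 425 to 950 mm from the base axis. Payload 4.7 kg.
Tool frame: the origin (TCP) lies on the front face of the gripper's body, between the roots of the fingers; the fingertips stand 70 mm ahead of it and the grasp point (between the pads) lies tcp_to_grasp ahead of it (tcp_to_grasp is the distance from the TCP to the grasp point, in mm); z points along the fingers, y is the line along which they close (so a half turn about z gives the same grasp; the last joint's range is limited). The gripper opens to 87 mm and grips with 3 to 60 N. Pads are 19 mm wide; open, the fingers measure 117 mm over their backs; the gripper's body (75 mm by 190 mm) begins 51 mm behind the grasp point.
Start: joints at [1.151, 0.469, -0.049, 1.532, 0.024, 1.141, -0.082], TCP at [257.169, -624.104, 292.273] pointing down, gripper open.
Joint ranges: [-2.59, 2.59], [-0.33, 1.99], [-1.39, 1.29], [0.1, 2.45], [-1.04, 4.18], [0.21, 1.99], [-2.66, 2.66]. Speed limits (rad/s): [2.57, 2.57, 3.14, 3.14, 3.14, 3.14, 3.14].

## Interface

Orientations are given as a rotation vector (axis times angle).
In Python, from bench import * gives the robot as it stands.
- The arm moves only by the tool jog_arm, never from a script. Its argument "plan" is a list of rows, each an object with "travel": the shift along the tool's x, y, z in cm, a list of three; "rotation": the turn, a rotation vector about the tool's x, y, z in degrees, a list of three. In form: [{"travel": [dx, dy, dz], "rotation": [rx, ry, rz]}, ...]. A call has 1 to 8 rows; each row is the pose to reach, as a shift and turn from the pose commanded when the call began, along the tool's axes at that moment; what a row does not reach only later rows make up. A row lasts 1/12 s, in which the tool goes at most 41.7 mm and 7.16 degrees, less where a joint would pass 70% of its speed; a pose out of reach is approached as far as the arm can. A call with a gripper value outside its range is refused whole. "gripper" is the opening in per cent of the stroke, from 0 (shut) to 100 (fully open), set as the call begins (left out, the last holds). The fingers move at their own pace and stop on an object; "force" is the grip in N (left out, the last holds). Time passes only in rows, so rows that repeat a pose let the fingers close. It gives the time, the measured TCP pose, the force, the opening and the grip force at its end, in the units of the state.
- get_state(): the state, without advancing time (a new reading comes with each control period).
- get_image(name): name is "side" or "top"; returns a dict with "pixels" (420x560x3 uint8, red, green, blue), "z_map" (420x560 float32, mm along the optical axis (not along the pixel's ray), 0 where there is no reading), "K" (3x3 intrinsics, pixels), "view" (4x4, takes a point from world to camera coordinates). Camera axes: x right, y down, z forward; pixel columns grow to the right and rows downward; lengths in mm; the calibration is good to about 2 mm. A picture is of the moment at which its call begins.
- hand_in(): hands the job in; it is judged then, once.
The state is a dict: "clock": time; "qpos": joint angles; "dq": joint speeds; "effort": joint torques, N m; "tcp_pos": TCP position; "ee_rot": TCP orientation; "wrist_force": force on the tool from outside, world axes, zero at the start; "moment": the same for the moment, N m; "width": finger opening in mm; "gripper_force": force on a finger pad.
Only numpy, scipy, OpenCV 4.12 (cv2) and the standard library are available. Lean on these libraries where they do the work, as an engineer would, in place of code of your own. Each camera call takes 0.05 s, during which the arm holds its last target. There are 200 camera calls.

## Task

Use the brush, not the gripper, to sweep the three loose lumps off the wooden board in front of the floor tile, and lay the brush down on the table. Then take the wooden wedge and push it, thin end first, along the board under the near end of the tile until the tile just comes clear of the front batten: enough for the 2 mm cork strip to be slipped in there, but no more than 5 mm. Finish while still gripping the wedge and holding the tile up with it; do not touch the tile itself with the gripper and leave the other things alone.

Things in the scene. Friction and masses are not known exactly. Their poses are not given: they have to be found in the camera images.
- board: Fixed plywood board, 360 x 180 x 12 mm (x, y, z), flat on the table. Origin: centre of its underside; x points from its open front end (x = -180 mm) to its back rail (26 mm high, front face at x = +160 mm). Two cross battens, 16 mm wide, 10 mm high, at x = +25 mm (front) and +130 mm (rear), carry the tile. The lumps lie on the board in front of the tile, x = -140 to -55 mm.
- front_batten: The batten nearer the board's open front end, fixed to the board, 16 x 165 x 10 mm. Origin: centre of its underside, on the board's upper face (12 mm above the table); its top is 22 mm above the table.
- tile: Old fired-clay floor tile, buff-brown, 206 x 122 x 24 mm, 0.7 to 1.05 kg, loose, flat underside, a far corner broken off. Origin: centre of its underside; x (long) points along the board's x, to the back rail, which stops it from sliding away (1.5 mm gap). Its near end (x = -103 mm) overhangs the front batten's middle by 72 mm. When the near end is raised the tile pivots on the rear batten.
- tile_near_edge (a point): Middle of the tile's near lower edge. At the start it is 10 mm above the board's upper face (22 mm above the table).
- tile_over_batten_left (a point): Point on the tile's underside right above the front batten, 52 mm left of the middle (towards the board's +y). At the start it is on the batten (22 mm above the table); its height above that is the gap.
- tile_over_batten_right (a point): The same, 52 mm right of the middle.
- wedge: Loose wooden wedge, 120 mm long, 36 mm wide, about 0.1 kg, lying on its flat underside on the table. Origin: centre of its underside. Its x axis points to the thin end: height 4 mm at x = +60 mm, rising evenly (1 in 4) to 34 mm at the heel, x = -60 mm. Grip it across its width (y) behind the middle.
- brush: Dusting brush with a brown wooden handle, 175 mm long, lying on the table, a stiff bar 18 mm wide, 1 to 13 mm above the table, 60 g. Origin: below its middle; y runs along it to the handle: bristle end at y = -86 mm, handle end at y = +82 mm. Grip it across its handle. A tall drawer cabinet stands 0.6 m ahead of the robot: carry the brush past in front of it.
- flint_lump: Dark angular stone lump, 37 x 43 x 31 mm, loose on the board in front of the tile. Origin: centre of its underside.
- slag_lump: Black slag lump, 44 x 56 x 39 mm, loose on the board in front of the tile. Origin: centre of its underside.
- buff_chip: Flat buff pottery chip, 37 x 50 x 14 mm, loose on the board in front of the tile. Origin: centre of its underside.
- pot_handle: Bystander: curved pottery handle, 53 x 94 x 31 mm, on the table. Leave alone.
- pale_sherd: Bystander: pale broken sherd, 58 x 72 x 26 mm, on the table. Leave alone.
- cork_strip: Bystander: cork strip, 165 x 16 x 2 mm, on the table, to be laid on the batten later by someone else. Leave alone.
Mind the look-alikes: they are no part of the job. What is shaped like the buff_chip but red is not meant.

How it is judged:
By the outcome, as a careful person would: the job done as asked, in the order asked, and still so for the second after the job is handed in, while the arm keeps its last pose, push and grip.
It also fails if it takes over 58 s, if anything falls off the work surface, if the arm or the gripper's body presses on something with over 40 N, if the wrist force passes 120 N, or if a joint passes its speed limit or range.

## Working session

There is one attempt and no reset: what is moved stays moved. The work goes in short steps, Python scripts to look and compute and a tool call to move; the robot and the scene stay as the last step left them, time stands still between calls to the robot, and variables do not carry over. Pictures are saved under pics/ and viewed, at most 10 in all, crops included, and the job is handed in when it is done.

Besides the shell and the picture viewer there is one more tool, called after "Call:" as a command line: name --argument value ..., lists and objects as JSON in quotes. jog_arm: Moves the arm, as the interface text tells. Its arguments: {"type":"object","properties":{"plan":{"type":"array","items":{"type":"object","properties":{"travel":{"type":"array","items":{"type":"number"}},"rotation":{"type":"array","items":{"type":"number"}}}}},"gripper":{"type":"number"},"force":{"type":"number"}},"required":["plan"]}

```bash
ls; mkdir -p pics; python3 - <<'E'
from bench import *
import cv2,numpy as np,pickle
s=get_state();print(s)
for n in ("top","side"):
    d=get_image(n);pickle.dump(d,open(f"{n}0.pkl","wb"))
    cv2.imwrite(f"pics/{n}0.png",d["pixels"][:,:,::-1]);print(n,d["K"].tolist(),np.round(d["view"],3).tolist())
E
```

```text
pics
{'clock': 0.0, 'qpos': array([ 1.15109153,  0.4694392 , -0.04861948,  1.53367667,  0.02409188,
        1.14101503, -0.08230878]), 'dq': array([ 0.00066864, -0.0004549 ,  0.00040224,  0.00043588, -0.00194818,
       -0.00103113, -0.00093395]), 'effort': array([ 2.27999867e-04, -5.07975841e+01, -8.08869093e-02, -2.36158097e+01,
       -6.14722841e-02,  3.77343118e-02,  1.47154897e-04]), 'tcp_pos': array([ 256.98170821, -623.66667917,  291.20820454]), 'ee_rot': array([-3.07992604e+00, -6.09668981e-01,  6.77770077e-04]), 'wrist_force': array([1.18690723, 0.04141562, 0.35772775]), 'moment': array([ 0.01361848, -0.01688312,  0.02981583]), 'gripper_force': 0.0, 'width': 86.96265295684391}
top [[406.5197860895029, 0.0, 284.2317754930994], [0.0, 406.5197860895029, 208.75527026893505], [0.0, 0.0, 1.0]] [[-0.005, -1.0, 0.014, -13.748], [-0.987, 0.003, -0.16, 497.291], [0.16, -0.015, -0.987, 1016.25], [0.0, 0.0, 0.0, 1.0]]
side [[401.6114995603435, 0.0, 280.8051048913343], [0.0, 401.6114995603435, 207.9678758952108], [0.0, 0.0, 1.0]] [[-0.997, 0.071, -0.007, 477.404], [0.04, 0.48, -0.877, 23.764], [-0.059, -0.875, -0.481, 1024.727], [0.0, 0.0, 0.0, 1.0]]
```

View pics/top0.png

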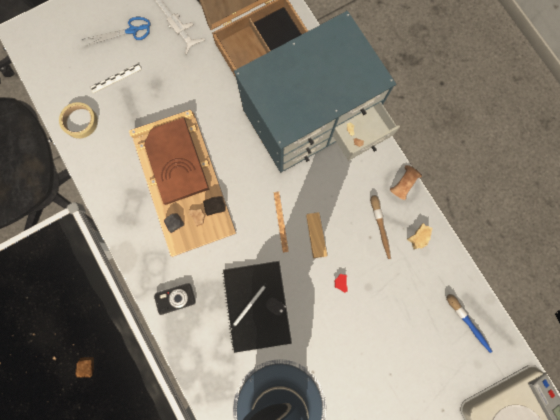

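View pics/side0.png

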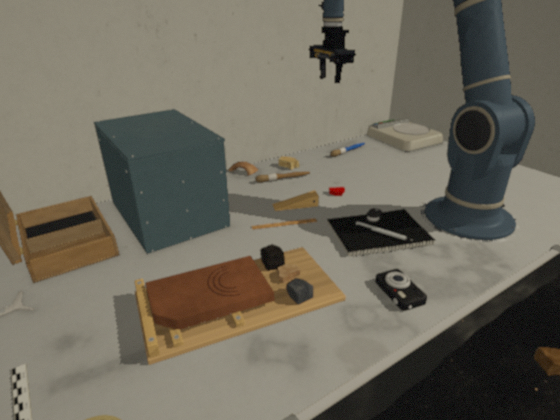

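The top view shows the board with the tile at (178,165), and in front of it flint (174,221), buff chip (197,215) and slag (215,204). The wedge is at (316,235) and the cork strip at (281,222). There are two brushes: a brown-handled one at (380,225) and a blue-handled one at (468,322). The job asks for the brown handle, so I take the one at (380,225). The red chip at (341,280) is the look-alike, and the buff one on the board is meant. An enlarged crop follows to confirm this.

```bash
cat > h.py <<'E'
import cv2,numpy as np,pickle
from bench import *
def world(d):
    K,V,z=d["K"],d["view"],d["z_map"]
    v,u=np.mgrid[:z.shape[0],:z.shape[1]]
    c=np.stack([(u-K[0,2])/K[0,0]*z,(v-K[1,2])/K[1,1]*z,z],-1)
    W=(c-V[:3,3])@V[:3,:3]; W[z<=0]=np.nan
    return W
def cast(d,uv,h):
    K,V=d["K"],d["view"];R=V[:3,:3];o=-R.T@V[:3,3]
    r=R.T@np.linalg.inv(K)@np.array([*uv,1.]);return o+r*(h-o[2])/r[2]
def proj(d,p):
    c=d["view"][:3,:3]@np.asarray(p,float)+d["view"][:3,3];q=d["K"]@c;return q[:2]/q[2]
def load(n):return pickle.load(open(n+".pkl","rb"))
def snap(n,k):
    d=get_image(n);pickle.dump(d,open(f"{n}{k}.pkl","wb"));return d
E
python3 - <<'E'
from h import *
t=load("top0");s=load("side0")
W=world(t);S=world(s)
def rep(name,W,box,zmin,zmax):
    u0,v0,u1,v1=box;P=W[v0:v1,u0:u1].reshape(-1,3);m=(P[:,2]>zmin)&(P[:,2]<zmax);P=P[m]
    r=cv2.minAreaRect(P[:,:2].astype(np.float32));print(name,len(P),np.round(cv2.boxPoints(r)).tolist(),"size",np.round(r[1]),"c",np.round(r[0]),"z pct",np.round(np.percentile(P[:,2],[2,50,98]),1))
rep("table",W,(200,240,220,250),-20,20)
rep("tableS",S,(330,270,360,300),-20,20)
rep("brush",W,(365,188,395,262),5,40)
rep("brushS",S,(250,166,315,184),5,40)
rep("wedge",W,(302,208,332,262),3,50)
rep("wedgeS",S,(270,188,322,213),3,50)
rep("flint",W,(163,210,187,232),18,70)
rep("chip",W,(188,204,204,226),18,40)
rep("slag",W,(202,194,228,216),18,70)
rep("tile",W,(140,110,212,206),36,60)
rep("board",W,(125,105,240,258),6,60)
rep("cab",W,(235,10,400,170),60,600)
im=np.hstack([cv2.resize(t["pixels"][180:265,290:400],None,fx=3.5,fy=3.5,interpolation=2),cv2.resize(t["pixels"][180:265,140:250],None,fx=3.5,fy=3.5,interpolation=2)])
cv2.imwrite("pics/c1.png",im[:,:,::-1])
E
```

```text
table 199 [[396.0, 208.0], [396.0, 157.0], [420.0, 157.0], [420.0, 208.0]] size [24. 51.] c [408. 182.] z pct [-3.9  0.7 14.4]
tableS 898 [[330.0, 194.0], [388.0, 183.0], [409.0, 290.0], [351.0, 302.0]] size [110.  60.] c [369. 242.] z pct [-0.1  1.9 14.6]
brush 471 [[367.0, -301.0], [558.0, -315.0], [564.0, -240.0], [373.0, -226.0]] size [ 76. 192.] c [ 466. -271.] z pct [ 5.3 18.4 24.4]
brushS 376 [[363.0, -269.0], [380.0, -369.0], [559.0, -338.0], [541.0, -239.0]] size [181. 101.] c [ 461. -304.] z pct [ 5.6 16.1 24.7]
wedge 734 [[362.0, -140.0], [504.0, -142.0], [505.0, -64.0], [364.0, -62.0]] size [ 78. 142.] c [ 434. -102.] z pct [ 3.1 17.4 34.2]
wedgeS 636 [[350.0, -196.0], [496.0, -207.0], [506.0, -64.0], [361.0, -53.0]] size [144. 146.] c [ 428. -130.] z pct [ 3.1 14.2 34.1]
flint 254 [[439.0, 281.0], [460.0, 246.0], [492.0, 265.0], [471.0, 300.0]] size [37. 41.] c [465. 273.] z pct [19.9 39.5 44.7]
chip 169 [[454.0, 217.0], [468.0, 189.0], [508.0, 208.0], [494.0, 236.0]] size [44. 32.] c [481. 212.] z pct [21.2 25.8 29.6]
slag 331 [[479.0, 199.0], [499.0, 136.0], [538.0, 148.0], [518.0, 211.0]] size [41. 66.] c [509. 173.] z pct [22.5 45.  51.3]
tile 3762 [[472.0, 311.0], [507.0, 170.0], [770.0, 234.0], [736.0, 375.0]] size [271. 145.] c [621. 273.] z pct [37.4 45.4 49.5]
board 8932 [[338.0, 326.0], [408.0, 52.0], [817.0, 156.0], [747.0, 430.0]] size [422. 282.] c [578. 241.] z pct [ 8.2 28.4 49.1]
cab 16114 [[522.0, -51.0], [676.0, -314.0], [1142.0, -41.0], [988.0, 222.0]] size [540. 304.] c [832. -46.] z pct [ 85.6 227.1 230.8]
```

View pics/c1.png

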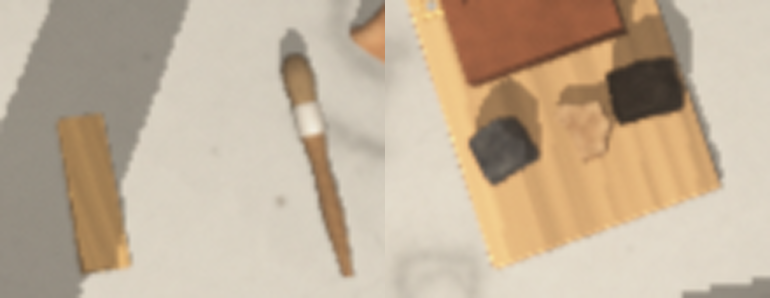

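The crop confirms the brown-handled brush, bristles up at top-image (374,200) and handle tip near (389,258). It also shows the flint, buff chip and slag on the board, and the plain wedge with its bright heel edge at about (325,252). Next I measure with colour masks.

```bash
cat > m.py <<'E'
from h import *
def mask(d,kind,box):
    hsv=cv2.cvtColor(d["pixels"],cv2.COLOR_RGB2HSV).astype(int);H,S,V=hsv[...,0],hsv[...,1],hsv[...,2]
    m={"wood":S>75,"tile":(S>120)&(H<12),"board":(S>60)&(V>60)}[kind]
    o=np.zeros(m.shape,np.uint8);u0,v0,u1,v1=box;o[v0:v1,u0:u1]=m[v0:v1,u0:u1]
    n,l,st,_=cv2.connectedComponentsWithStats(cv2.morphologyEx(o,cv2.MORPH_CLOSE,np.ones((3,3)))) 
    return (l==1+np.argmax(st[1:,4])).astype(np.uint8)
def poly(m,eps):
    c=max(cv2.findContours(m,cv2.RETR_EXTERNAL,cv2.CHAIN_APPROX_NONE)[0],key=cv2.contourArea)
    return cv2.approxPolyDP(c,eps,True)[:,0]
E
python3 - <<'E'
from m import *
t=load("top0");s=load("side0")
W=world(t);S=world(s)
def go(n,d,Wd,kind,box,hs,eps=2.5):
    m=mask(d,kind,box);p=poly(m,eps);P=Wd[m>0];P=P[np.isfinite(P[:,0])]
    print(n,m.sum(),"zmed",np.round(np.percentile(P[:,2],[5,50,95]),1))
    for q in p: print("  ",q,[np.round(cast(d,q,h)[:2]).tolist() for h in hs], hsz(Wd,q))
    return P
def hsz(Wd,q):
    a=Wd[q[1]-2:q[1]+3,q[0]-2:q[0]+3,2];return round(float(np.nanmax(a)),0)
P=go("wedge",t,W,"wood",(300,208,332,262),(0,4,34))
A=np.c_[P[:,:2],np.ones(len(P))]
m=np.ones(len(P),bool)
for _ in range(5):
    k=np.linalg.lstsq(A[m],P[m,2],rcond=None)[0];r=np.abs(A@k-P[:,2]);m=r<3
print("plane",k,m.sum(),"yaw",np.degrees(np.arctan2(-k[1],-k[0])),"slope",np.hypot(k[0],k[1]))
go("wedgeS",s,S,"wood",(268,186,324,214),(0,4,34))
go("brush",t,W,"wood",(366,190,396,262),(7,13),2)
go("brushS",s,S,"wood",(250,166,315,186),(7,13),2)
go("tile",t,W,"tile",(135,105,215,206),(46,22))
go("tileS",s,S,"tile",(140,250,280,330),(46,22))
go("board",t,W,"board",(125,105,240,258),(12,))
go("boardS",s,S,"board",(130,245,350,355),(12,))
# centroid-line of brush
for n,d,b in(("t",t,(366,190,396,262)),("s",s,(250,166,315,186))):
    mm=mask(d,"wood",b);v,u=np.nonzero(mm);l=cv2.fitLine(np.c_[u,v].astype(np.float32),2,0,.01,.01).ravel()
    a=((np.c_[u,v]-l[2:])@l[:2]);print(n,[np.round(cast(d,l[2:]+l[:2]*x,8),1).tolist() for x in(a.min(),a.max())])
E
```

```text
wedge 626 zmed [ 5.  18.9 33.2]
   [318 212] [[495.0, -107.0], [494.0, -107.0], [489.0, -104.0]] 9.0
   [306 215] [[487.0, -75.0], [486.0, -75.0], [482.0, -72.0]] 8.0
   [313 257] [[374.0, -92.0], [374.0, -92.0], [373.0, -89.0]] 36.0
   [326 255] [[379.0, -126.0], [379.0, -126.0], [378.0, -122.0]] 37.0
plane [-2.50326303e-01 -2.24423013e-02  1.25474808e+02] 523 yaw 5.122996022761223 slope 0.25133029052675265
wedgeS 564 zmed [ 2.  15.  32.5]
   [318 196] [[363.0, -150.0], [364.0, -142.0], [374.0, -84.0]] 36.0
   [313 190] [[371.0, -189.0], [373.0, -181.0], [382.0, -121.0]] 36.0
   [273 203] [[492.0, -119.0], [492.0, -111.0], [494.0, -55.0]] 9.0
   [273 207] [[493.0, -96.0], [493.0, -89.0], [496.0, -34.0]] 8.0
   [282 210] [[470.0, -77.0], [470.0, -70.0], [474.0, -16.0]] 7.0
   [317 206] [[374.0, -92.0], [376.0, -84.0], [385.0, -30.0]] 8.0
brush 196 zmed [13.5 17.7 21.7]
   [380 218] [[477.0, -273.0], [476.0, -271.0]] 24.0
   [377 222] [[466.0, -264.0], [465.0, -263.0]] 21.0
   [387 256] [[375.0, -287.0], [375.0, -285.0]] 21.0
   [390 258] [[370.0, -295.0], [370.0, -293.0]] 16.0
brushS
[... 1513 characters left out ...]
 408.0]] 40.0
   [171 256] [[378.0, 280.0]] 15.0
   [235 233] [[437.0, 114.0]] 17.0
boardS 13207 zmed [ 9.5 29.  48.4]
   [345 295] [[378.0, 280.0]] 15.0
   [302 247] [[440.0, 116.0]] 15.0
   [284 251] [[481.0, 129.0]] 50.0
   [284 263] [[484.0, 172.0]] 30.0
   [276 269] [[502.0, 191.0]] 29.0
   [267 270] [[521.0, 193.0]] 21.0
   [260 258] [[534.0, 150.0]] 35.0
   [246 256] [[563.0, 141.0]] 49.0
   [148 282] [[755.0, 213.0]] 49.0
   [142 278] [[770.0, 199.0]] 40.0
   [134 281] [[783.0, 207.0]] 41.0
   [146 354] [[720.0, 393.0]] 24.0
   [181 354] [[664.0, 397.0]] 7.0
   [342 301] [[387.0, 296.0]] 8.0
t [[476.0, -269.6, 8.0], [369.6, -291.9, 8.0]]
s [[471.2, -277.5, 8.0], [368.5, -298.7, 8.0]]
```

```bash
cat >> h.py <<'E'
from scipy.spatial.transform import Rotation as Ro
def yaw(a): # tool down, tool x at world yaw a deg
    return Ro.from_euler("z",a,degrees=True)*Ro.from_rotvec([np.pi,0,0])
def delta(p0,R0,p1,R1):
    return np.round(R0.inv().apply(np.subtract(p1,p0))/10,2).tolist(),np.round((R0.inv()*R1).as_rotvec(degrees=True),2).tolist()
E
python3 - <<'E'
import bench;print([n for n in dir(bench) if n[0]!='_'])
from h import *
for n in("tcp_to_grasp",):print(getattr(bench,n,None))
W=world(load("top0"))
P=W[20:190,235:400].reshape(-1,3);P=P[P[:,2]>30]
for y in range(-330,40,40):
    q=P[(abs(P[:,1]-y)<20)];print(y,len(q),np.round(np.percentile(q[:,0],[1,3]),0) if len(q)>9 else 0)
R0=Ro.from_rotvec([-3.07992604,-.609668981,0]);p0=[257.2,-624.1,292.3]
print("R",R0.as_matrix().round(3).tolist())
print(delta(p0,R0,[406,-283.4,150],yaw(11.8)))
print(delta(p0,R0,[406,-283.4,73],yaw(11.8)))
E
```

```text
['IKError', 'get_image', 'get_state', 'hand_in', 'tcp_to_grasp']
51.0
-330 0 0
-290 218 [668. 669.]
-250 1104 [640. 647.]
-210 1726 [626. 632.]
-170 2151 [617. 624.]
-130 2070 [666. 668.]
-90 2177 [633. 641.]
-50 2183 [620. 622.]
-10 2142 [605. 606.]
30 1619 [633. 638.]
R [[0.925, 0.381, -0.0], [0.381, -0.925, 0.002], [0.0, -0.002, -1.0]]
([26.73, -25.81, 14.29], [-0.11, -0.01, 10.59])
([26.73, -25.79, 21.99], [-0.11, -0.01, 10.59])
```

Call:
jog_arm --plan '[{"travel": [3.4, -3.2, 1.2], "rotation": [0, 0, 1.3]}, {"travel": [6.7, -6.5, 2.4], "rotation": [0, 0, 2.6]}, {"travel": [10, -9.7, 3.6], "rotation": [0, 0, 4]}, {"travel": [13.4, -12.9, 4.8], "rotation": [0, 0, 5.3]}, {"travel": [16.7, -16.1, 6], "rotation": [0, 0, 6.6]}, {"travel": [20, -19.4, 7.2], "rotation": [0, 0, 7.9]}, {"travel": [23.4, -22.6, 8.4], "rotation": [0, 0, 9.3]}, {"travel": [25.7, -24.8, 9.2], "rotation": [0, 0, 10.6]}]' --gripper 60 --force 30

```text
clock: 0.77
tcp_pos: [386.5, -326.4, 208.5]
ee_rot: [-3.125, -0.32, 0.0]
wrist_force: [0.3, 0.5, 0.5]
width: 53.5
gripper_force: 0.0
```

Call:
jog_arm --plan '[{"travel": [0.5, -0.5, 2.5]}, {"travel": [1.0, -1.0, 5.1]}, {"travel": [1.0, -1.0, 6.0]}, {"travel": [1.0, -1.0, 6.0]}]'

```text
invalid input
```

```bash
python3 - <<'E'
from h import *
s=get_state();R=Ro.from_rotvec(s["ee_rot"]);print(s["clock"],s["tcp_pos"],s["ee_rot"],s["width"]);print(delta(s["tcp_pos"],R,[406,-283.4,73],yaw(11.8)))
t=snap("top",1);cv2.imwrite("pics/t1.png",cv2.resize(t["pixels"][170:280,330:450],None,fx=5,fy=5,interpolation=2)[:,:,::-1])
E
```

```text
0.7667 [ 386.54802309 -326.40909221  208.46718506] [-3.12515496e+00 -3.20235491e-01  2.27176372e-04] 53.49088278941383
([2.78, -3.82, 13.55], [-0.01, 0.01, -0.1])
```

Call:
jog_arm --plan '[{"travel": [0.5, -0.5, 2.5], "rotation": [0, 0, 0]}, {"travel": [1.0, -1.0, 5.1], "rotation": [0, 0, 0]}, {"travel": [1.0, -1.0, 8.0], "rotation": [0, 0, 0]}, {"travel": [1.0, -1.0, 9.0], "rotation": [0, 0, 0]}, {"travel": [1.0, -1.0, 9.0], "rotation": [0, 0, 0]}, {"travel": [1.0, -1.0, 9.0], "rotation": [0, 0, 0]}]'

```text
clock: 1.32
tcp_pos: [394.1, -317.0, 119.1]
ee_rot: [-3.125, -0.322, 0.001]
wrist_force: [-0.6, -1.5, -0.0]
width: 51.9
gripper_force: 0.0
```

```bash
python3 - <<'E'
from h import *
s=get_state();R=Ro.from_rotvec(s["ee_rot"]);print(s["clock"],s["tcp_pos"],s["ee_rot"],s["width"]);print(delta(s["tcp_pos"],R,[406,-283.4,73],yaw(11.8)))
E
```

```text
1.3167 [ 394.09440231 -316.9953429   119.14385613] [-3.12484692e+00 -3.21760251e-01  7.11874579e-04] 51.93859406135512
([1.85, -3.05, 4.61], [-0.02, 0.02, -0.04])
```

Call:
jog_arm --plan '[{"travel": [0.9, -1.5, 0], "rotation": [0, 0, 0]}, {"travel": [1.85, -3.05, 0.5], "rotation": [0, 0, 0]}, {"travel": [1.85, -3.05, 2.0], "rotation": [0, 0, 0]}, {"travel": [1.85, -3.05, 3.5], "rotation": [0, 0, 0]}, {"travel": [1.85, -3.05, 4.3], "rotation": [0, 0, 0]}, {"travel": [1.85, -3.05, 4.6], "rotation": [0, 0, 0]}, {"travel": [1.85, -3.05, 4.6], "rotation": [0, 0, 0]}, {"travel": [1.85, -3.05, 4.6], "rotation": [0, 0, 0]}]'

```text
clock: 1.98
tcp_pos: [406.5, -283.6, 73.9]
ee_rot: [3.124, 0.322, 0.002]
wrist_force: [1.3, 0.5, -0.5]
width: 52.0
gripper_force: 0.0
```

```bash
python3 - <<'E'
from h import *
s=get_state();print(s["clock"],s["tcp_pos"],s["ee_rot"],s["wrist_force"])
t=snap("side",1);cv2.imwrite("pics/t1.png",cv2.resize(t["pixels"][110:200,220:340],None,fx=6,fy=6,interpolation=2)[:,:,::-1])
E
```

```text
1.9833 [ 406.50420379 -283.55802455   73.85655868] [3.12399013e+00 3.21571773e-01 1.92789427e-03] [ 1.30811694  0.47728193 -0.52381931]
```

View pics/t1.png

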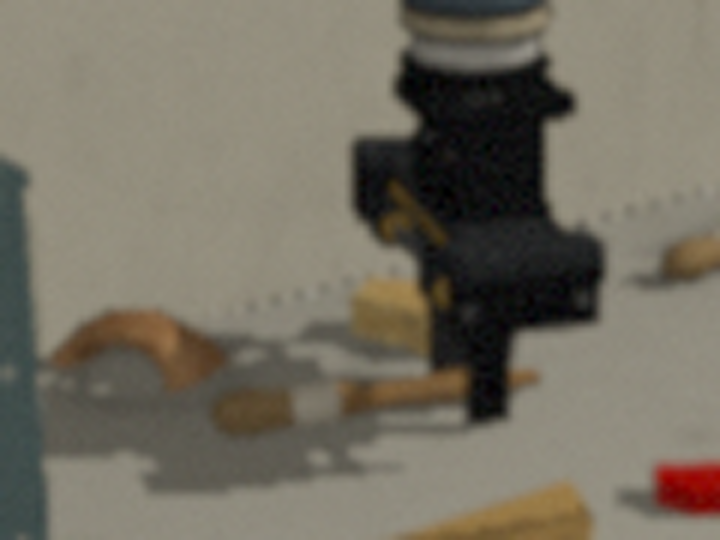

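The side view shows the fingers straddling the handle: finger in crop at (490,370), handle tip at (535,378), bristles free at the left. I close and lift.

Call:
jog_arm --plan '[{"travel": [0, 0, 0.15], "rotation": [0, 0, 0]}, {"travel": [0, 0, 0.15], "rotation": [0, 0, 0]}, {"travel": [0, 0, 0.15], "rotation": [0, 0, 0]}, {"travel": [0, 0, 0.15], "rotation": [0, 0, 0]}, {"travel": [0, 0, 0.15], "rotation": [0, 0, 0]}, {"travel": [0, 0, 0.15], "rotation": [0, 0, 0]}, {"travel": [0, 0, 0.15], "rotation": [0, 0, 0]}, {"travel": [0, 0, 0.15], "rotation": [0, 0, 0]}]' --gripper 0 --force 45

```text
clock: 2.7
tcp_pos: [406.1, -282.9, 71.6]
ee_rot: [3.125, 0.323, 0.0]
wrist_force: [0.5, 0.5, 1.1]
width: 17.3
gripper_force: 45.0
```

Call:
jog_arm --plan '[{"travel": [0, 0, 0], "rotation": [0, 0, 0]}, {"travel": [0, 0, -0.5], "rotation": [0, 0, 0]}, {"travel": [0, 0, -2], "rotation": [0, 0, 0]}, {"travel": [0, 0, -4], "rotation": [0, 0, 0]}, {"travel": [0, 0, -6], "rotation": [0, 0, 0]}, {"travel": [0, 0, -7], "rotation": [0, 0, 0]}, {"travel": [0, 0, -7], "rotation": [0, 0, 0]}]'

```text
clock: 3.28
tcp_pos: [407.2, -283.7, 143.7]
ee_rot: [3.122, 0.322, 0.006]
wrist_force: [-0.3, -0.1, -0.4]
width: 17.6
gripper_force: 45.0
```

```bash
python3 - <<'E'
from h import *
from m import mask
s=get_state();print(s["clock"],s["tcp_pos"],s["ee_rot"],s["width"],s["gripper_force"])
R=Ro.from_rotvec(s["ee_rot"]);g=s["tcp_pos"]
print("to mid",delta(g,R,[432,0,g[2]],yaw(16)),"then",delta([432,0,0],yaw(16),[368,294,0],yaw(19.6)))
d=snap("side",2)
cv2.imwrite("pics/t2.png",cv2.resize(d["pixels"][80:200,200:360],None,fx=5,fy=5,interpolation=2)[:,:,::-1])
E
```

```text
3.2833 [ 407.22379988 -283.65452391  143.73985297] [3.12188808 0.3220272  0.0061779 ] 17.555728585664234 44.989838004112244
to mid ([8.22, -27.26, -0.07], [0.21, -0.2, -4.22]) then ([1.95, -30.03, -0.0], [0.0, 0.0, -3.6])
```

View pics/t2.png

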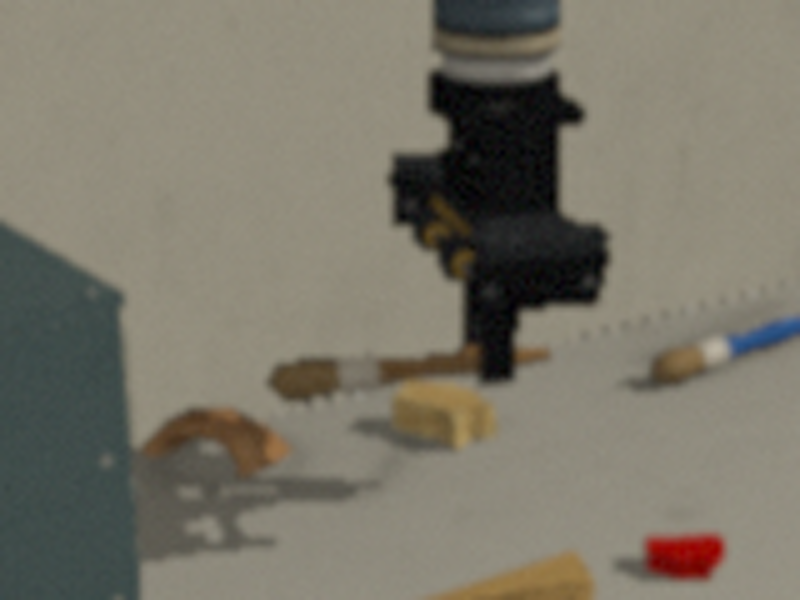

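The brush is held level at the handle (crop: finger (495,350), bristles (305,380)), clear of the cabinet at left. I carry it past the front of the cabinet.

Call:
jog_arm --plan '[{"travel": [1.0, -3.4, 0], "rotation": [0, 0, -0.5]}, {"travel": [2.0, -6.8, 0], "rotation": [0, 0, -1]}, {"travel": [3.1, -10.2, 0], "rotation": [0, 0, -1.5]}, {"travel": [4.1, -13.6, 0], "rotation": [0, 0, -2]}, {"travel": [5.1, -17, 0], "rotation": [0, 0, -2.6]}, {"travel": [6.1, -20.4, 0], "rotation": [0, 0, -3.1]}, {"travel": [7.2, -23.8, 0], "rotation": [0, 0, -3.6]}, {"travel": [8.2, -27.2, 0], "rotation": [0, 0, -4.2]}]'

```text
clock: 4.0
tcp_pos: [429.9, 1.7, 140.4]
ee_rot: [-3.111, -0.438, 0.003]
wrist_force: [-0.1, -0.1, -0.4]
width: 17.4
gripper_force: 45.0
```

Call:
jog_arm --plan '[{"travel": [0.2, -3.7, 0], "rotation": [0, 0, -0.5]}, {"travel": [0.5, -7.5, 0], "rotation": [0, 0, -0.9]}, {"travel": [0.7, -11.2, 0], "rotation": [0, 0, -1.4]}, {"travel": [1.0, -15, 0], "rotation": [0, 0, -1.8]}, {"travel": [1.2, -18.7, 0], "rotation": [0, 0, -2.3]}, {"travel": [1.5, -22.5, 0], "rotation": [0, 0, -2.7]}, {"travel": [1.7, -26.2, 0], "rotation": [0, 0, -3.2]}, {"travel": [1.9, -30, 0], "rotation": [0, 0, -3.6]}]'

```text
clock: 4.67
tcp_pos: [365.0, 294.8, 140.2]
ee_rot: [3.094, 0.535, -0.004]
wrist_force: [1.9, 0.2, -1.0]
width: 17.5
gripper_force: 45.0
```

Call:
jog_arm --plan '[{"travel": [0, 0, 0], "rotation": [0, 0, 0]}, {"travel": [0, 0, 0], "rotation": [0, 0, 0]}, {"travel": [0, 0, 0], "rotation": [0, 0, 0]}]'

```text
clock: 4.92
tcp_pos: [365.7, 292.9, 140.3]
ee_rot: [3.094, 0.535, -0.004]
wrist_force: [-0.0, 0.9, -0.2]
width: 17.2
gripper_force: 45.0
```

```bash
python3 - <<'E'
from h import *
s=get_state();print(s["clock"],s["tcp_pos"],s["ee_rot"],s["width"],s["gripper_force"])
R=Ro.from_rotvec(s["ee_rot"]);g=s["tcp_pos"]
F=np.array([407,197.]);a=np.radians(19.6);ex=np.array([np.cos(a),np.sin(a)]);ey=np.array([-ex[1],ex[0]])
print("board xy of grip",(g[:2]-F)@ex-180,(g[:2]-F)@ey)
print(delta(g,R,[*(F+ex*-11+ey*106),84.5],yaw(19.6)))
d=snap("top",3)
cv2.imwrite("pics/t3.png",cv2.resize(d["pixels"][150:290,100:260],None,fx=4,fy=4,interpolation=2)[:,:,::-1])
E
```

```text
4.9167 [365.71976462 292.88616409 140.30365741] [ 3.093951    0.53466952 -0.00388724] 17.20336497867678 44.98947858810425
board xy of grip -186.72318912795606 104.17779525871987
([-0.41, -0.19, 5.58], [0.08, 0.16, 0.01])
```

View pics/t3.png

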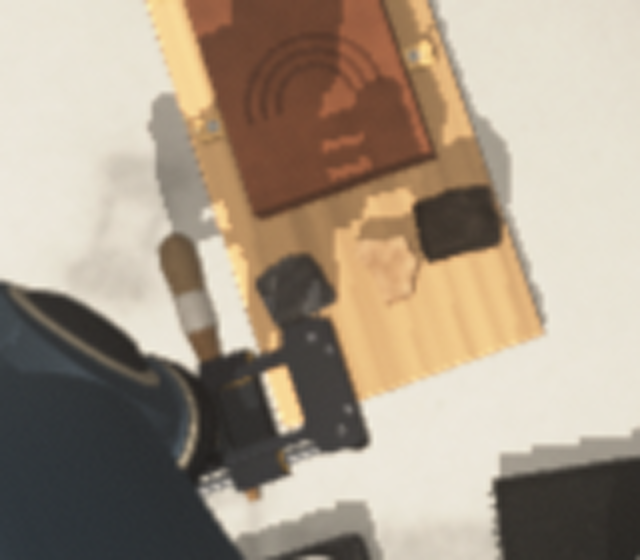

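The top view shows the brush beside the board's left edge (bristles at px (144,210)), all three lumps in place, and the gripper body just beyond the front end. The camera object at px (180,290) sits close to the gripper, so I check its clearance.

```bash
python3 - <<'E'
from h import *
d=load("top0");W=world(d)
P=W[280:318,150:200].reshape(-1,3);P=P[P[:,2]>8];print("camera",np.round(np.percentile(P,[1,50,99],0)))
t=load("top3");print("tip",cast(t,(143.5,209),76))
F=np.array([407,197.]);a=np.radians(19.6);ex=np.array([np.cos(a),np.sin(a)]);ey=np.array([-ex[1],ex[0]])
for n,uv,h in(("tip",(143.5,209),76),("flintL",(164.5,221),30),("slagtop",(221,196),40),("flintbot",(174,232),30)):
    p=cast(t,uv,h)[:2]-F;print(n,p@ex-180,p@ey)
E
```

```text
camera [[234. 218.  12.]
 [271. 265.  20.]
 [306. 315.  28.]]
tip [491.72010928 336.29953085  76.        ]
tip -53.46054335947265 102.80866756357706
flintL -89.94224605253713 72.73681562164064
slagtop -78.92542373255323 -86.90762509948968
flintbot -125.69496276986598 58.1791525728599
```

Call:
jog_arm --plan '[{"travel": [-0.5, 0, 1.5], "rotation": [0, 0, 0]}, {"travel": [-0.5, 0, 3.5], "rotation": [0, 0, 0]}, {"travel": [-0.5, 0, 5.0], "rotation": [0, 0, 0]}, {"travel": [-0.5, 0, 5.5], "rotation": [0, 0, 0]}, {"travel": [-0.5, 0, 5.5], "rotation": [0, 0, 0]}, {"travel": [-0.5, 0, 5.5], "rotation": [0, 0, 0]}]'

```text
clock: 5.47
tcp_pos: [362.1, 291.3, 86.6]
ee_rot: [3.096, 0.532, -0.0]
wrist_force: [-0.1, 0.5, 1.0]
width: 17.7
gripper_force: 45.0
```

Call:
jog_arm --plan '[{"travel": [0, 0.6, 0], "rotation": [0, 0, 0]}, {"travel": [0, 1.8, 0], "rotation": [0, 0, 0]}, {"travel": [0, 3.0, 0], "rotation": [0, 0, 0]}, {"travel": [0, 4.2, 0], "rotation": [0, 0, 0]}, {"travel": [0, 5.4, 0], "rotation": [0, 0, 0]}, {"travel": [0, 6.6, 0], "rotation": [0, 0, 0]}, {"travel": [0, 7.8, 0], "rotation": [0, 0, 0]}]'

```text
clock: 6.05
tcp_pos: [388.5, 217.7, 87.3]
ee_rot: [-3.095, -0.534, -0.003]
wrist_force: [-1.2, 1.3, -0.2]
width: 17.3
gripper_force: 45.0
```

```bash
python3 - <<'E'
from h import *
s=get_state();print(s["clock"],s["tcp_pos"],s["ee_rot"],s["width"],s["wrist_force"],s["moment"])
d=snap("side",4)
cv2.imwrite("pics/t4.png",cv2.resize(d["pixels"][200:340,220:380],None,fx=4,fy=4,interpolation=2)[:,:,::-1])
E
```

```text
6.05 [388.4974258 217.6607292  87.2738142] [-3.09500849e+00 -5.34468830e-01 -2.90546601e-03] 17.29602099511667 [-1.23517247  1.25704034 -0.20417595] [0.39326271 0.21590264 0.15299148]
```

View pics/t4.png

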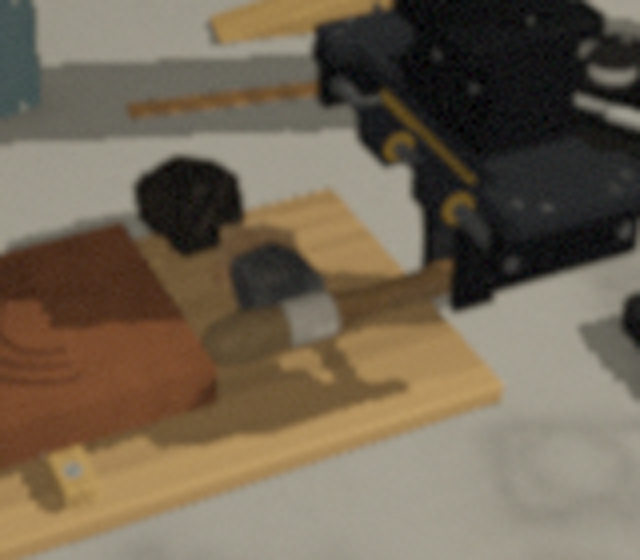

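The brush is pushing the flint (crop (275,275)) across the board with its tip just short of the tile. The slag (190,200) lies ahead and the gripper is clear. I sweep on, 2 mm lower.

Call:
jog_arm --plan '[{"travel": [0, 1.0, 0.1], "rotation": [0, 0, 0]}, {"travel": [0, 2.1, 0.2], "rotation": [0, 0, 0]}, {"travel": [0, 3.2, 0.2], "rotation": [0, 0, 0]}, {"travel": [0, 4.3, 0.2], "rotation": [0, 0, 0]}, {"travel": [0, 5.4, 0.2], "rotation": [0, 0, 0]}, {"travel": [0, 6.5, 0.2], "rotation": [0, 0, 0]}, {"travel": [0, 7.6, 0.2], "rotation": [0, 0, 0]}, {"travel": [0, 8.6, 0.2], "rotation": [0, 0, 0]}]'

```text
clock: 6.77
tcp_pos: [416.8, 136.3, 84.4]
ee_rot: [3.096, 0.534, -0.001]
wrist_force: [-0.4, 1.8, -0.4]
width: 17.3
gripper_force: 45.0
```

Call:
jog_arm --plan '[{"travel": [0, 1.0, 0], "rotation": [0, 0, 0]}, {"travel": [0, 2.0, 0], "rotation": [0, 0, 0]}, {"travel": [0, 3.0, 0], "rotation": [0, 0, 0]}, {"travel": [0, 4.0, 0], "rotation": [0, 0, 0]}, {"travel": [0, 5.0, 0], "rotation": [0, 0, 0]}, {"travel": [0, 6.0, 0], "rotation": [0, 0, 0]}, {"travel": [0, 7.0, 0], "rotation": [0, 0, 0]}, {"travel": [0, 7.4, 0], "rotation": [0, 0, 0]}]'

```text
clock: 7.43
tcp_pos: [442.2, 66.4, 84.5]
ee_rot: [3.096, 0.532, 0.001]
wrist_force: [-0.6, 2.6, -0.9]
width: 17.7
gripper_force: 45.0
```

```bash
python3 - <<'E'
from h import *
s=get_state();print(s["clock"],s["tcp_pos"],s["ee_rot"],s["width"],s["wrist_force"],s["moment"])
d=snap("top",5);e=snap("side",5)
im=np.hstack([cv2.resize(d["pixels"][140:290,150:310],None,fx=2.5,fy=2.5,interpolation=2),cv2.resize(e["pixels"][190:340,200:360],None,fx=2.5,fy=2.5,interpolation=2)])
cv2.imwrite("pics/t5.png",im[:,:,::-1])
E
```

```text
7.4333 [442.15176379  66.35130653  84.54208343] [3.09579848e+00 5.32056603e-01 8.38080591e-04] 17.682742623458616 [-0.59210052  2.62211611 -0.89560888] [0.46813268 0.16899604 0.24633482]
```

View pics/t5.png

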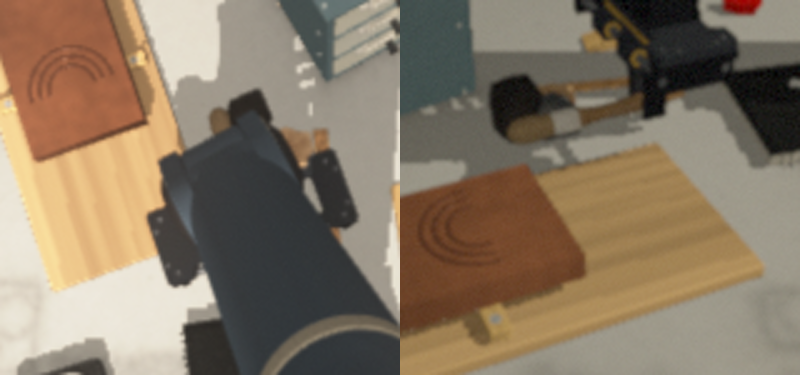

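The board is clear: all three lumps lie on the table to the right, with the chip at px (269,197) next to but short of the cork strip. I back off, lift and carry the brush back to its old place.

Call:
jog_arm --plan '[{"travel": [0, -0.7, 0], "rotation": [0, 0, 0]}, {"travel": [0, -1.2, -0.8], "rotation": [0, 0, 0]}, {"travel": [0, -1.2, -2.5], "rotation": [0, 0, 0]}, {"travel": [0, -1.2, -5], "rotation": [0, 0, 0]}, {"travel": [0, -1.2, -6.5], "rotation": [0, 0, 0]}, {"travel": [0, -1.2, -7], "rotation": [0, 0, 0]}, {"travel": [0, -1.2, -7], "rotation": [0, 0, 0]}]'

```text
clock: 8.12
tcp_pos: [438.0, 80.1, 156.0]
ee_rot: [3.095, 0.536, 0.005]
wrist_force: [0.3, -0.1, -1.2]
width: 17.4
gripper_force: 45.0
```

```bash
python3 - <<'E'
from h import *
s=get_state();R=Ro.from_rotvec(s["ee_rot"]);g=s["tcp_pos"];print(s["clock"],g)
print(delta(g,R,[408,-283,g[2]],yaw(11.8)))
E
```

```text
8.1167 [437.96558619  80.06056576 155.99927392]
([-15.03, 33.18, -0.03], [0.03, -0.2, 7.85])
```

Call:
jog_arm --plan '[{"travel": [-1.5, 3.3, 0], "rotation": [0, 0, 0.8]}, {"travel": [-3, 6.6, 0], "rotation": [0, 0, 1.6]}, {"travel": [-4.5, 9.9, 0], "rotation": [0, 0, 2.4]}, {"travel": [-6, 13.3, 0], "rotation": [0, 0, 3.1]}, {"travel": [-7.5, 16.6, 0], "rotation": [0, 0, 3.9]}, {"travel": [-9, 19.9, 0], "rotation": [0, 0, 4.7]}, {"travel": [-10.5, 23.2, 0], "rotation": [0, 0, 5.5]}, {"travel": [-12, 26.5, 0], "rotation": [0, 0, 6.3]}]'

```text
clock: 8.78
tcp_pos: [412.2, -211.8, 153.5]
ee_rot: [-3.12, -0.363, 0.003]
wrist_force: [1.6, 0.2, -1.0]
width: 17.3
gripper_force: 45.0
```

Call:
jog_arm --plan '[{"travel": [-1, 3.4, 0], "rotation": [0, 0, 0.8]}, {"travel": [-2.1, 6.9, 0], "rotation": [0, 0, 1.6]}, {"travel": [-2.1, 6.9, 2], "rotation": [0, 0, 1.6]}, {"travel": [-2.1, 6.9, 5], "rotation": [0, 0, 1.6]}, {"travel": [-2.1, 6.9, 7], "rotation": [0, 0, 1.6]}, {"travel": [-2.1, 6.9, 7.5], "rotation": [0, 0, 1.6]}, {"travel": [-2.1, 6.9, 7.5], "rotation": [0, 0, 1.6]}, {"travel": [-2.1, 6.9, 7.5], "rotation": [0, 0, 1.6]}]'

```text
clock: 9.45
tcp_pos: [408.9, -282.3, 79.4]
ee_rot: [-3.125, -0.321, 0.001]
wrist_force: [0.1, -0.9, 0.6]
width: 17.5
gripper_force: 45.0
```

```bash
python3 - <<'E'
from h import *
s=get_state();print(s["clock"],s["tcp_pos"],s["ee_rot"],s["wrist_force"])
E
```

```text
9.45 [ 408.89028039 -282.26633982   79.4439415 ] [-3.12468178e+00 -3.21259356e-01  6.54347426e-04] [ 0.08241001 -0.92263133  0.60369106]
```

Lower 7 mm more, then release and raise.

Call:
jog_arm --plan '[{"travel": [0, 0, 0.3], "rotation": [0, 0, 0]}, {"travel": [0, 0, 0.55], "rotation": [0, 0, 0]}, {"travel": [0, 0, 0.7], "rotation": [0, 0, 0]}, {"travel": [0, 0, 0.7], "rotation": [0, 0, 0]}, {"travel": [0, 0, 0.7], "rotation": [0, 0, 0]}]'

```text
clock: 9.87
tcp_pos: [408.8, -282.8, 72.9]
ee_rot: [3.125, 0.32, 0.001]
wrist_force: [0.7, 0.8, -0.2]
width: 17.7
gripper_force: 45.0
```

Call:
jog_arm --plan '[{"travel": [0, 0, 0], "rotation": [0, 0, 0]}, {"travel": [0, 0, 0], "rotation": [0, 0, 0]}, {"travel": [0, 0, 0], "rotation": [0, 0, 0]}, {"travel": [0, 0, 0], "rotation": [0, 0, 0]}, {"travel": [0, 0, -1], "rotation": [0, 0, 0]}, {"travel": [0, 0, -4], "rotation": [0, 0, 0]}, {"travel": [0, 0, -7], "rotation": [0, 0, 0]}, {"travel": [0, 0, -8], "rotation": [0, 0, 0]}]' --gripper 70

```text
clock: 10.53
tcp_pos: [410.4, -283.6, 156.6]
ee_rot: [3.121, 0.319, 0.008]
wrist_force: [0.4, -0.1, 0.9]
width: 58.4
gripper_force: 0.0
```

```bash
python3 - <<'E'
from m import *
s=get_state();R=Ro.from_rotvec(s["ee_rot"]);g=s["tcp_pos"];print(s["clock"],g,s["width"])
w=np.array([433,-98]);u=np.array([np.cos(np.radians(7.2)),np.sin(np.radians(7.2))])
print(delta(g,R,[*(w-22*u),g[2]],yaw(7.2)),w-22*u)
e=snap("side",6);S=world(e);p=S[168:184,255:310].reshape(-1,3);p=p[p[:,2]>4];print("brush z",np.percentile(p[:,2],[5,50,95]))
m=mask(e,"wood",(268,186,324,214));print("wedge px",poly(m,2.5).tolist())
E
```

```text
10.5333 [ 410.3961129  -283.63657526  156.62981963] 58.39032330788339
([3.78, -17.89, -0.06], [0.25, -0.29, 4.49]) [ 411.17347657 -100.75733114]
brush z [ 6.16848539 16.39314224 23.59305753]
wedge px [[318, 196], [313, 190], [275, 203], [273, 207], [282, 210], [315, 206]]
```

Call:
jog_arm --plan '[{"travel": [0.6, -3, 0], "rotation": [0, 0, 0.8]}, {"travel": [1.3, -6, 0], "rotation": [0, 0, 1.5]}, {"travel": [1.9, -9, 0], "rotation": [0, 0, 2.3]}, {"travel": [2.5, -12, 0], "rotation": [0, 0, 3]}, {"travel": [3.1, -15, 0], "rotation": [0, 0, 3.8]}, {"travel": [3.7, -17.9, 0], "rotation": [0, 0, 4.5]}, {"travel": [3.7, -17.9, 2], "rotation": [0, 0, 4.5]}, {"travel": [3.7, -17.9, 4], "rotation": [0, 0, 4.5]}]'

```text
clock: 11.25
tcp_pos: [409.2, -98.0, 112.6]
ee_rot: [3.135, 0.204, 0.004]
wrist_force: [0.4, -0.6, -0.7]
width: 60.9
gripper_force: 0.0
```

Call:
jog_arm --plan '[{"travel": [0, 0, 0.5], "rotation": [0, 0, 0]}, {"travel": [0, 0, 0.5], "rotation": [0, 0, 0]}, {"travel": [0, 0, 0.5], "rotation": [0, 0, 0]}]'

```text
clock: 11.5
tcp_pos: [408.5, -100.2, 107.4]
ee_rot: [-3.135, -0.196, 0.001]
wrist_force: [0.2, 0.4, 0.5]
width: 60.7
gripper_force: 0.0
```

```bash
python3 - <<'E'
from m import *
s=get_state();R=Ro.from_rotvec(s["ee_rot"]);g=s["tcp_pos"];print(s["clock"],g,s["width"],s["qpos"])
w=np.array([433,-98]);u=np.array([np.cos(np.radians(7.2)),np.sin(np.radians(7.2))])
print(delta(g,R,[*(w-22*u),72.5],yaw(7.2)),w-22*u)
E
```

```text
11.5 [ 408.47249242 -100.15391774  107.43140341] 60.68227011575374 [ 0.33217292  0.35812638 -0.22637526  2.26836083  0.15628349  0.52968552
 -1.46128822]
([0.26, 0.09, 3.49], [-0.01, 0.05, -0.04]) [ 411.17347657 -100.75733114]
```

Call:
jog_arm --plan '[{"travel": [0.3, 0.1, 1], "rotation": [0, 0, 0]}, {"travel": [0.3, 0.1, 2], "rotation": [0, 0, 0]}, {"travel": [0.3, 0.1, 3], "rotation": [0, 0, 0]}, {"travel": [0.3, 0.1, 3.5], "rotation": [0, 0, 0]}, {"travel": [0.3, 0.1, 3.5], "rotation": [0, 0, 0]}, {"travel": [0.3, 0.1, 3.5], "rotation": [0, 0, 0]}]'

```text
clock: 12.0
tcp_pos: [411.9, -100.7, 72.6]
ee_rot: [3.135, 0.196, 0.0]
wrist_force: [-0.6, -0.1, -0.0]
width: 60.8
gripper_force: 0.0
```

Call:
jog_arm --plan '[{"travel": [0, 0, 0], "rotation": [0, 0, 0]}, {"travel": [0, 0, 0], "rotation": [0, 0, 0]}, {"travel": [0, 0, 0], "rotation": [0, 0, 0]}, {"travel": [0, 0, 0], "rotation": [0, 0, 0]}, {"travel": [0, 0, 0], "rotation": [0, 0, 0]}, {"travel": [0, 0, 0], "rotation": [0, 0, 0]}]' --gripper 0 --force 50

```text
clock: 12.5
tcp_pos: [411.9, -100.7, 72.8]
ee_rot: [3.135, 0.197, 0.001]
wrist_force: [-0.4, -1.4, 2.0]
width: 35.9
gripper_force: 50.0
```

Call:
jog_arm --plan '[{"travel": [0, 0, -0.5], "rotation": [0, 0, 0]}, {"travel": [0, 0, -2], "rotation": [0, 0, 0]}, {"travel": [0, 0, -4], "rotation": [0, 0, 0]}, {"travel": [0, 0, -6], "rotation": [0, 0, 0]}, {"travel": [0, 0, -7], "rotation": [0, 0, 0]}, {"travel": [0, 0, -7], "rotation": [0, 0, 0]}, {"travel": [0, 0, -7], "rotation": [0, 0, 0]}]'

```text
clock: 13.08
tcp_pos: [411.7, -100.6, 142.9]
ee_rot: [3.135, 0.197, 0.002]
wrist_force: [0.9, -0.8, -1.0]
width: 35.3
gripper_force: 50.0
```

```bash
python3 - <<'E'
from m import *
s=get_state();R=Ro.from_rotvec(s["ee_rot"]);g=s["tcp_pos"];print(s["clock"],g,s["width"])
F=np.array([407,197.]);a=np.radians(19.6);ex=np.array([np.cos(a),np.sin(a)]);ey=np.array([-ex[1],ex[0]])
# thin end 25 mm in front of tile edge: thin end board x=-75, grasp 82 behind
T=F+ex*(180-75-82);print(T,delta(g,R,[*T,g[2]],yaw(19.6)))
# board front line check from fresh views without lumps
e=snap("side",7);t=snap("top",7)
W=world(e);P=W[200:330,220:345];
cv2.imwrite("pics/t7.png",cv2.resize(e["pixels"][100:310,200:400],None,fx=2.8,fy=2.8,interpolation=2)[:,:,::-1])
E
```

```text
13.0833 [ 411.73397624 -100.61834942  142.86270963] 35.282449871868295
[428.66732141 204.7153861 ] ([5.5, -30.08, -0.01], [0.04, -0.05, -12.42])
```

View pics/t7.png

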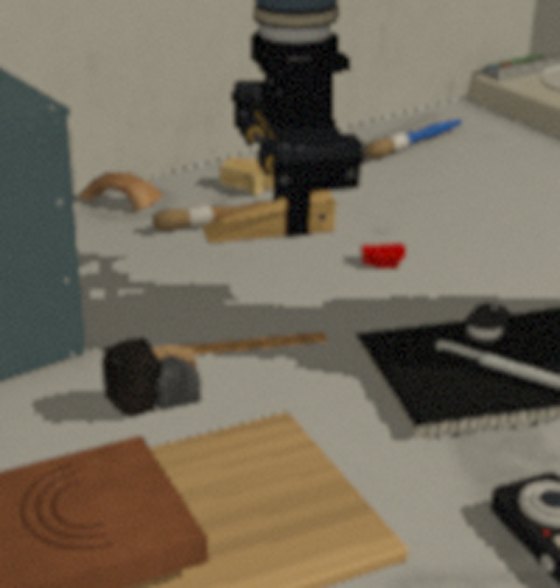

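The wedge is held level (crop (270,215)), the brush lies on the table (190,215), and the lumps are off the board and short of the cork strip. I carry the wedge to the front of the board with its thin end about 25 mm short of the tile.

Call:
jog_arm --plan '[{"travel": [1.4, -3.6, 0], "rotation": [0, 0, -1.6]}, {"travel": [2.9, -7.3, 0], "rotation": [0, 0, -3.1]}, {"travel": [4.1, -11, 0], "rotation": [0, 0, -4.7]}, {"travel": [4.7, -15, 0], "rotation": [0, 0, -6.2]}, {"travel": [5.1, -19, 0], "rotation": [0, 0, -7.8]}, {"travel": [5.3, -23, 0], "rotation": [0, 0, -9.3]}, {"travel": [5.4, -26.6, 0], "rotation": [0, 0, -10.9]}, {"travel": [5.5, -30.1, 0], "rotation": [0, 0, -12.4]}]'

```text
clock: 13.85
tcp_pos: [427.4, 206.9, 141.3]
ee_rot: [3.095, 0.538, -0.004]
wrist_force: [-0.0, 0.0, -1.6]
width: 35.5
gripper_force: 50.0
```

Call:
jog_arm --plan '[{"travel": [0, 0, 0], "rotation": [0, 0, 0]}, {"travel": [0, 0, 1.5], "rotation": [0, 0, 0]}, {"travel": [0, 0, 3], "rotation": [0, 0, 0]}, {"travel": [0, 0, 3.5], "rotation": [0, 0, 0]}, {"travel": [0, 0, 3.5], "rotation": [0, 0, 0]}, {"travel": [0, 0, 3.5], "rotation": [0, 0, 0]}]'

```text
clock: 14.35
tcp_pos: [428.4, 204.6, 107.0]
ee_rot: [3.095, 0.534, -0.002]
wrist_force: [-0.1, 0.1, -1.3]
width: 35.5
gripper_force: 50.0
```

```bash
python3 - <<'E'
from m import *
s=get_state();R=Ro.from_rotvec(s["ee_rot"]);g=s["tcp_pos"];print(s["clock"],g,s["width"])
F=np.array([407,197.]);a=np.radians(19.6);ex=np.array([np.cos(a),np.sin(a)]);ey=np.array([-ex[1],ex[0]])
T=F+ex*(180-75-82);print(delta(g,R,[*T,84.7],yaw(19.6)))
# tile near edge, fresh top view: tile mask lower corners
t=load("top7");e=load("side7")
for n,d,b in(("t",t,(135,105,215,206)),("s",e,(140,250,285,330))):
    p=poly(mask(d,"tile",b),3);print(n,p.tolist())
    for q in p:
        w=cast(d,q,46)[:2]-F;print("   ",q,round(w@ex-180,1),round(w@ey,1))
t9=snap("top",9)
cv2.imwrite("pics/t9.png",cv2.resize(t9["pixels"][100:270,120:260],None,fx=3.5,fy=3.5,interpolation=2)[:,:,::-1])
for n,b in(("board",(125,105,240,262)),):
    p=poly(mask(t,n,b),3)
    for q in p:
        w=cast(t,q,12)[:2]-F;print(" board",q,round(w@ex-180,1),round(w@ey,1))
E
```

```text
14.35 [428.36818759 204.62367949 106.99117918] 35.5321873576767
([0.03, 0.0, 2.23], [0.01, 0.09, -0.02])
t [[183, 118], [153, 128], [145, 141], [164, 203], [207, 188]]
    [183 118] 155.2 -59.2
    [153 128] 155.1 24.1
    [145 141] 127.7 54.4
    [164 203] -48.3 56.6
    [207 188] -48.0 -59.9
s [[272, 292], [262, 277], [257, 278], [260, 274], [250, 257], [246, 257], [247, 261], [238, 259], [146, 284], [155, 321], [180, 328], [199, 322], [200, 318], [206, 320], [239, 309], [240, 303], [243, 308], [272, 298]]
    [272 292] -43.1 61.6
    [262 277] -42.2 15.3
    [257 278] -32.7 14.2
    [260 274] -42.1 5.4
    [250 257] -43.4 -53.4
    [246 257] -36.1 -56.7
    [247 261] -33.4 -43.2
    [238 259] -19.4 -56.8
    [146 284] 157.7 -52.3
    [155 321] 156.6 49.5
    [180 328] 122.7 81.3
    [199 322] 92.1 80.7
    [200 318] 88.4 72.5
    [206 320] 80.6 80.9
    [239 309] 23.7 78.6
    [240 303] 17.5 65.4
    [243 308] 16.8 79.0
    [272 298] -37.1 76.0
 board [191 110] 185.6 -83.7
 board [129 131] 184.4 94.3
 board [172 256] -180.6 85.6
 board [235 233] -179.2 -88.2
```

Call:
jog_arm --plan '[{"travel": [0, 0, 1], "rotation": [0, 0, 0]}, {"travel": [0, 0, 1.7], "rotation": [0, 0, 0]}, {"travel": [0, 0, 2.1], "rotation": [0, 0, 0]}, {"travel": [0, 0, 2.25], "rotation": [0, 0, 0]}, {"travel": [0, 0, 2.25], "rotation": [0, 0, 0]}, {"travel": [0, 0, 2.25], "rotation": [0, 0, 0]}]'

```text
clock: 14.9
tcp_pos: [428.6, 205.0, 84.9]
ee_rot: [3.096, 0.535, 0.0]
wrist_force: [0.7, -0.1, -1.0]
width: 35.8
gripper_force: 50.0
```

```bash
cat > st.py <<'E'
from h import *
s=get_state();g=s["tcp_pos"]
F=np.array([407,197.]);a=np.radians(19.6);ex=np.array([np.cos(a),np.sin(a)]);ey=np.array([-ex[1],ex[0]])
print(s["clock"],"board x,y,z",((g[:2]-F)@ex-180).round(1),((g[:2]-F)@ey).round(1),g[2].round(1),"F along x,y,z",(s["wrist_force"][:2]@ex).round(1),(s["wrist_force"][:2]@ey).round(1),s["wrist_force"][2].round(1),"rot",np.degrees((yaw(19.6).inv()*Ro.from_rotvec(s["ee_rot"])).as_rotvec()).round(2),s["width"])
E
python3 st.py
```

```text
14.9 board x,y,z -157.0 0.3 84.9 F along x,y,z 0.6 -0.3 -1.0 rot [-0.    0.01  0.  ] 35.79298949384592
```

Call:
jog_arm --plan '[{"travel": [0.5, 0, 0.08], "rotation": [0, 0, 0]}, {"travel": [1.3, 0, 0.12], "rotation": [0, 0, 0]}, {"travel": [2.1, 0, 0.12], "rotation": [0, 0, 0]}, {"travel": [2.9, 0, 0.12], "rotation": [0, 0, 0]}, {"travel": [3.7, 0, 0.12], "rotation": [0, 0, 0]}, {"travel": [4.4, 0, 0.12], "rotation": [0, 0, 0]}, {"travel": [4.8, 0, 0.12], "rotation": [0, 0, 0]}, {"travel": [4.8, 0, 0.12], "rotation": [0, 0, 0]}]'

```text
clock: 15.57
tcp_pos: [472.2, 220.5, 84.4]
ee_rot: [3.093, 0.534, -0.008]
wrist_force: [-6.8, -1.9, 12.5]
width: 35.4
gripper_force: 50.0
```

```bash
python3 st.py
```

```text
15.5667 board x,y,z -110.7 0.2 84.4 F along x,y,z -7.0 0.5 12.5 rot [-0.11 -0.31  0.02] 35.36779837887784
```

Call:
jog_arm --plan '[{"travel": [0, 0, -0.06], "rotation": [0, 0, 0]}, {"travel": [0.3, 0, -0.06], "rotation": [0, 0, 0]}, {"travel": [0.6, 0, -0.06], "rotation": [0, 0, 0]}, {"travel": [0.9, 0, -0.06], "rotation": [0, 0, 0]}, {"travel": [1.2, 0, -0.06], "rotation": [0, 0, 0]}, {"travel": [1.5, 0, -0.06], "rotation": [0, 0, 0]}, {"travel": [1.5, 0, -0.06], "rotation": [0, 0, 0]}, {"travel": [1.5, 0, -0.06], "rotation": [0, 0, 0]}]'

```text
clock: 16.23
tcp_pos: [482.0, 223.8, 84.3]
ee_rot: [3.089, 0.534, -0.023]
wrist_force: [-18.6, -7.2, 23.7]
width: 35.8
gripper_force: 50.0
```

```bash
python3 st.py
```

```text
16.2333 board x,y,z -100.4 0.1 84.3 F along x,y,z -20.0 -0.5 23.7 rot [-0.23 -0.9  -0.01] 35.81689157840349
```

Call:
jog_arm --plan '[{"travel": [0.2, 0, 0], "rotation": [0, 0, 0]}, {"travel": [0.4, 0, 0], "rotation": [0, 0, 0]}, {"travel": [0.6, 0, 0], "rotation": [0, 0, 0]}, {"travel": [0.6, 0, 0], "rotation": [0, 0, 0]}, {"travel": [0.6, 0, 0], "rotation": [0, 0, 0]}]'

```text
clock: 16.65
tcp_pos: [484.7, 224.9, 84.2]
ee_rot: [3.087, 0.534, -0.033]
wrist_force: [-25.3, -9.2, 30.1]
width: 35.6
gripper_force: 50.0
```

```bash
python3 st.py; python3 - <<'E'
from m import *
e=get_image("side");pickle.dump(e,open("side10.pkl","wb"))
F=np.array([407,197.]);a=np.radians(19.6);ex=np.array([np.cos(a),np.sin(a)]);ey=np.array([-ex[1],ex[0]])
acc={}
for k in("side0","sideN"):
    ds=[load(k)] if k=="side0" else [e]+[get_image("side") for _ in range(5)]
    for d in ds:
        W=world(d);B=np.stack([(W[...,:2]-F)@ex-180,(W[...,:2]-F)@ey,W[...,2]],-1)[250:330,140:285].reshape(-1,3)
        B=B[(B[:,0]>-40)&(B[:,0]<110)&(abs(B[:,1])<50)&(B[:,2]>38)&(B[:,2]<62)]
        k_=np.polyfit(B[:,0],B[:,2],1);acc.setdefault(k,[]).append([k_[0],np.polyval(k_,25),np.polyval(k_,-47)])
    print(k,np.mean(acc[k],0).round(4))
E
```

```text
16.65 board x,y,z -97.5 0.2 84.2 F along x,y,z -26.9 -0.2 30.1 rot [-0.3  -1.29 -0.03] 35.63676381794024
side0 [-4.00000e-04  4.75443e+01  4.75747e+01]
sideN [-1.70000e-03  4.76927e+01  4.78159e+01]
```

The wedge nose is pitching down about 1.3° and digging into the board. I correct pitch and height before going on.

Call:
jog_arm --plan '[{"travel": [0, 0, -0.06], "rotation": [0, 0.5, 0]}, {"travel": [0, 0, -0.1], "rotation": [0, 1.0, 0]}, {"travel": [0, 0, -0.1], "rotation": [0, 1.0, 0]}, {"travel": [0, 0, -0.1], "rotation": [0, 1.0, 0]}]'

```text
clock: 17.28
tcp_pos: [485.7, 225.2, 84.3]
ee_rot: [3.091, 0.534, -0.003]
wrist_force: [-19.1, -6.9, 20.3]
width: 35.5
gripper_force: 50.0
```

```bash
python3 st.py
```

```text
17.2833 board x,y,z -96.4 0.2 84.3 F along x,y,z -20.3 -0.1 20.3 rot [-0.25 -0.16 -0.02] 35.50382007826237
```

Call:
jog_arm --plan '[{"travel": [0, 0, -0.06], "rotation": [0, 0, 0]}, {"travel": [0, 0, -0.12], "rotation": [0, 0, 0]}, {"travel": [0, 0, -0.12], "rotation": [0, 0, 0]}, {"travel": [0, 0, -0.12], "rotation": [0, 0, 0]}]'

```text
clock: 17.62
tcp_pos: [489.3, 226.1, 84.6]
ee_rot: [3.094, 0.535, 0.009]
wrist_force: [-9.1, -1.8, 0.2]
width: 35.4
gripper_force: 50.0
```

```bash
python3 st.py
```

```text
17.6167 board x,y,z -92.7 -0.2 84.6 F along x,y,z -9.2 1.3 0.2 rot [-0.13  0.33  0.  ] 35.43213823910536
```

Call:
jog_arm --plan '[{"travel": [0.2, 0, 0], "rotation": [0, 0, 0]}, {"travel": [0.4, 0, 0], "rotation": [0, 0, 0]}, {"travel": [0.6, 0, 0], "rotation": [0, 0, 0]}, {"travel": [0.7, 0, 0], "rotation": [0, 0, 0]}, {"travel": [0.7, 0, 0], "rotation": [0, 0, 0]}, {"travel": [0.7, 0, 0], "rotation": [0, 0, 0]}]'

```text
clock: 18.12
tcp_pos: [495.2, 228.0, 84.5]
ee_rot: [3.094, 0.534, 0.006]
wrist_force: [-10.2, -3.0, 3.0]
width: 35.2
gripper_force: 50.0
```

```bash
python3 st.py; cat > gap.py <<'E'
from m import *
F=np.array([407,197.]);a=np.radians(19.6);ex=np.array([np.cos(a),np.sin(a)]);ey=np.array([-ex[1],ex[0]])
def fit(ds):
    o=[]
    for d in ds:
        W=world(d);B=np.stack([(W[...,:2]-F)@ex-180,(W[...,:2]-F)@ey,W[...,2]],-1)[250:330,140:285].reshape(-1,3)
        B=B[(B[:,0]>-40)&(B[:,0]<140)&(abs(B[:,1])<55)&(B[:,2]>38)&(B[:,2]<64)]
        A=np.c_[B[:,:2],np.ones(len(B))];m=np.ones(len(B),bool)
        for _ in range(3):
            k=np.linalg.lstsq(A[m],B[m,2],rcond=None)[0];m=abs(A@k-B[:,2])<4
        o.append([k[0]*1000,k[1]*1000]+[k@[x,y,1] for x,y in((25,52),(25,-52),(-47,0),(138,0))])
    return np.mean(o,0)
print("slope x,y e-3; z battenL,R,near,pivot")
b=fit([load(k) for k in("side0","side1","side2","side7")]);print(b.round(2))
n=fit([get_image("side") for _ in range(5)]);print(n.round(2),"rise",(n-b).round(2))
E
python3 gap.py
```

```text
18.1167 board x,y,z -86.5 -0.4 84.5 F along x,y,z -10.7 0.6 3.0 rot [-0.17  0.19  0.01] 35.23294924319197
slope x,y e-3; z battenL,R,near,pivot
[-0.79 -0.36 47.53 47.56 47.6  47.46]
[-21.02  -1.01  49.82  49.92  51.38  47.49] rise [-20.23  -0.65   2.29   2.36   3.78   0.04]
```

Call:
jog_arm --plan '[{"travel": [0.2, 0, 0], "rotation": [0, 0, 0]}, {"travel": [0.4, 0, 0], "rotation": [0, 0, 0]}, {"travel": [0.6, 0, 0], "rotation": [0, 0, 0]}, {"travel": [0.65, 0, 0], "rotation": [0, 0, 0]}, {"travel": [0.65, 0, 0], "rotation": [0, 0, 0]}, {"travel": [0.65, 0, 0], "rotation": [0, 0, 0]}, {"travel": [0.65, 0, 0], "rotation": [0, 0, 0]}]'

```text
clock: 18.95
tcp_pos: [501.8, 230.4, 84.6]
ee_rot: [3.094, 0.534, 0.008]
wrist_force: [-7.9, -3.5, 0.4]
width: 35.6
gripper_force: 50.0
```

```bash
python3 st.py;python3 gap.py;python3 st.py
```

```text
18.95 board x,y,z -79.5 -0.4 84.6 F along x,y,z -8.6 -0.7 0.4 rot [-0.15  0.26  0.01] 35.561651209695285
slope x,y e-3; z battenL,R,near,pivot
[-0.79 -0.36 47.53 47.56 47.6  47.46]
[-32.01  -1.51  51.04  51.2   53.42  47.5 ] rise [-31.22  -1.15   3.51   3.63   5.82   0.05]
19.2 board x,y,z -79.5 -0.4 84.6 F along x,y,z -9.3 -0.3 1.6 rot [-0.15  0.26  0.01] 35.27610831785862
```

```bash
python3 - <<'E'
from h import *
e=snap("side",11);cv2.imwrite("pics/t11.png",cv2.resize(e["pixels"][140:340,130:380],None,fx=3,fy=3,interpolation=2)[:,:,::-1])
E
```

```text
(no output)
```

View pics/t11.png

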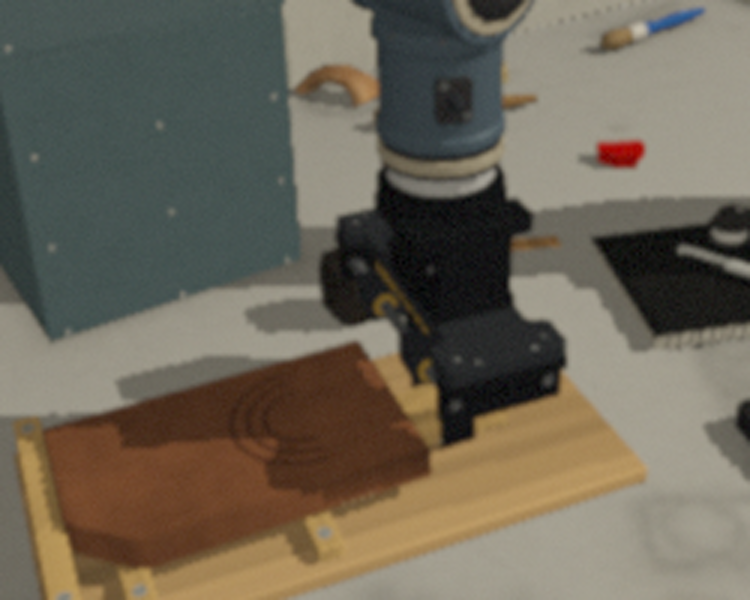

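The view shows the wedge under the tile's near end (crop (425,400)), the finger at (457,420) clear of the tile edge at (430,455), and the tile up off the front batten at (322,535). I hand the job in.

```bash
python3 -c "
from bench import *
print(hand_in())"
```

```text
the job is handed in; nothing more can be done
None
```

I swept the three lumps off with the brush and laid it back on the table; the wedge, still gripped, holds the tile about 3.5 mm clear of the front batten on both sides, and the job was handed in at about 19 s (no verdict was shown).

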